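Set a hotplate stirrer's speed dial by clicks and start it

TASK

Set the hotplate stirrer to its fifth speed: with a fingertip, push the speed dial (the right-hand one of its two dials, seen from the robot) round clockwise until it rests on the fifth click from its off mark, without taking the dial between the fingers. Then press the start key between the dials fully down and let it spring back; do not press it before the speed is set. Leave the heat dial on the left at off, and do not shift or lift the beaker on the plate or knock the things around the stirrer.

Things in the scene. Friction and masses are not known exactly. Their poses are not given: they have to be found in the camera images.
- stirrer: White hotplate stirrer, 330 mm deep (x), 256 mm wide (y), fixed. Origin: centre of the underside; x points from its control panel to its rear, y left, z up. The metal plate behind the panel (190 x 190 mm, top 96 mm above the desk, centre at x = +60 mm) carries a beaker.
- panel_centre (a point): Centre of the dark control panel at the stirrer's front, 60 mm above the desk. The panel (100 mm up the slope, 236 mm wide) rises to the rear at 0.21 rad: x points up its slope, y left, z out of it. Heat dial axis at y = +74 mm, speed dial axis at y = -74 mm (both x = 0), start key at x = -6 mm, y = 0.
- speed_dial (a joint): Right-hand dial, rad, grows clockwise seen from above. 0 = off (end stop, small ring on the panel, pointer 120 degrees left of up the slope); clicks every 0.5236 rad (30 degrees), ticks growing longer clockwise; 4th click points straight up the slope, 5th = 2.618, 8th = 4.189 (end stop). A click holds it: about 4 N at 24 mm radius to leave; past halfway it snaps to the next.
- speed_dial_hub (a point): On the speed dial's axis at the top of its black grip bar, 30 mm out of the panel; z along the axis, x along the bar to its pointer end. The bar is 13 mm wide, rises from 8 to 30 mm out of the panel, reaches 34 mm to the pointer end (tapered beyond 22 mm, white line on top), 27 mm to the blunt end; below it a round skirt, radius 28 mm, 8 mm high. Either end's side can be pushed.
- speed_dial_pointer (a point): Top of the pointer end of the speed dial's bar, 34 mm from the axis, 30 mm out of the panel.
- heat_dial (a joint): Left-hand dial, alike in every way; rad clockwise, 0 is off. It stands at 0 and shall stay there.
- heat_dial_hub (a point): On the axis of the heat dial at the top of its bar, as for the speed dial.
- start_key (a joint): Start key, m pressed in along the panel's normal: 0 is out, 0.005 fully down. Sprung: begins to move at 1.5 N, fully down at 5 N, comes back by itself.
- start_key_top (a point): Centre of the top face of the start key, a grey rectangular key (26 x 30 mm) that stands 8 mm out of the panel between the dials; z out of the panel.
- beaker: Clear 250 ml beaker, 72 mm wide, 94 mm high, standing loose on the plate behind the dials; origin at the centre of its underside.
- wash_bottle: Wash bottle, 209 mm high, loose, right of the stirrer; origin about the centre of its underside.
- capped_tube: Capped sample tube, 30 mm wide, 97 mm high, standing loose left of the stirrer; origin at the centre of its underside.
- loose_cap_a: Screw cap, 32 mm wide, 14 mm high, loose, left of the stirrer; origin at the centre of its underside.
- loose_cap_b: Screw cap like the other, left of the stirrer; origin at the centre of its underside.
- tweezers: Tweezers, 128 mm long, 5 mm high, lying loose on the desk just right of the stirrer; origin at the centre of the underside.
- zip_case: Black zip case, 78 x 128 x 23 mm, lying loose farther left; origin at the centre of the underside.
Not all that is in view belongs to the job. Of the things that look like the beaker, the smallest one is meant.

How it is judged:
By the outcome, as a careful person would: the job done as asked, in the order asked, and still so for the second after the job is handed in, with the robot touching nothing.
It also fails if it takes over 64 s, if anything falls off the work surface, if the arm or the gripper's body presses on something with over 40 N, if the wrist force passes 120 N, or if a joint passes its speed limit or range.

ROBOT

A 7-joint arm with a two-finger parallel gripper is mounted at the origin on a cart in front of the work surface, level with it; the furniture and walls round the work are solid. World frame = base frame: x ahead of the robot, y to its left, z up, the work surface at z = 0. Lengths are in m, angles in degrees, forces in N, time in s.
With the tool pointing down it reaches from about 0.35 to 0.9 m from the base axis. Payload 19.9 kg.
Tool frame: the origin (TCP) lies between the finger pads; the fingertips stand bot.nose_length ahead of it and the grasp point (between the pads) lies 11 mm behind it (bot.nose_length is the distance from the TCP to the fingertips, in m); z points along the fingers, y is the line along which they close (so a half turn about z gives the same grasp; the last joint's range is limited). The gripper opens to 94 mm and grips with 3 to 60 N. Pads are 16 mm wide; open, the fingers measure 119 mm over their backs; the gripper's body (75 mm by 177 mm) begins 78 mm behind the grasp point.
Start: joints at [-73.31, 23.915, -0.59, 92.452, 0.269, 63.638, -3.037], TCP at [0.204, 0.591, 0.213] pointing down, gripper open.
Joint ranges: [-161.28, 161.28], [-22.2, 115.67], [-73.04, 71.86], [3.21, 147.25], [-68.34, 248.33], [10.77, 114.83], [-161.83, 161.83]. Speed limits (degrees/s): [108.29, 108.29, 136.94, 136.94, 172.46, 172.46, 172.46].

INTERFACE

Orientations are given as [roll, pitch, yaw] about the fixed x, y, z axes, in that order (R = Rz(yaw) Ry(pitch) Rx(roll)).
In Python, from plant import bot gives the robot as it stands. The module is installed in compiled form; this text tells all that it offers.
- The arm moves only by the tool move_arm, never from a script. Its argument "plan" is a list that holds one entry, the list of rows, each a list of 7 numbers: the shift along the tool's x, y, z each as a share of 25 cm, from -1 to 1, then the turn, a rotation vector about the tool's x, y, z each as a share of 90 degrees, from -1 to 1, then the closure, from -1 (fully open) to 1 (shut). In form: [[[tx, ty, tz, rx, ry, rz, fingers], ...]]. A call has exactly 8 rows; each row shifts and turns the commanded pose from where the row before left it, along the tool's axes as they then stand; what a row does not reach is not made up. A row lasts 1/12 s, in which the tool goes at most 41.7 mm and 7.16 degrees, less where a joint would pass 70% of its speed; a pose out of reach is approached as far as the arm can. A call with a number of a shift or a turn outside -1 to 1 is refused whole. A call with a gripper value outside its range is refused whole. The fingers move at their own pace and stop on an object; "grip_force" is the grip in N (left out, the last holds). Time passes only in rows, so rows that do not move let the fingers close, or fill a call up. It gives the time, the measured TCP pose, the force, the opening and the grip force at its end, in the units of the state.
- bot.state(): the state, without advancing time (a new reading comes with each control period).
- bot.get_image(name): name is "scene" or "top" or "wrist"; returns a dict with "image" (384x512x3 uint8, red, green, blue), "depth" (384x512 float32, m along the optical axis (not along the pixel's ray), 0 where there is no reading), "K" (3x3 intrinsics, pixels), "position" and "rotation" of the camera in the world. Camera axes: x right, y up, looking along -z (the intrinsics and any distortion apply to the point x, -y, -z); pixel columns grow to the right and rows downward; lengths in m; the calibration is good to about 2 mm. A picture is of the moment at which its call begins.
- bot.hand_in(): hands the job in; it is judged then, once.
The state is a dict: "clock": time; "joint_pos": joint angles; "qvel": joint speeds; "effort": joint torques, N m; "tcp_pos": TCP position; "tcp_rot": TCP orientation; "wrist_force": force on the tool from outside, world axes, zero at the start; "wrist_torque": the same for the moment, N m; "finger_gap": finger opening in m; "gripper_force": force on a finger pad.
Only numpy, scipy, OpenCV 4.12 (cv2) and the standard library are available. Lean on these libraries where they do the work, as an engineer would, in place of code of your own. Each camera call takes 0.05 s, during which the arm holds its last target. There are 200 camera calls.

## Working session

There is one attempt and no reset: what is moved stays moved. The work goes in short steps, Python scripts to look and compute and a tool call to move; the robot and the scene stay as the last step left them, time stands still between calls to the robot, and variables do not carry over. Pictures are saved under pics/ and viewed, at most 13 in all, crops included, and the job is handed in when it is done.

Besides the shell and the picture viewer there is one more tool, called by a JSON object that holds its "fn" and its "kwargs". move_arm: Moves the arm, as the interface text tells. Shift numbers are shares of 25 cm and turn numbers shares of 90 degrees, none past 1 either way. Its arguments: {"type":"object","properties":{"plan":{"type":"array"},"grip_force":{"type":"number"}},"required":["plan"]}

```bash
mkdir -p pics; python3 - <<'E'
from plant import bot
import cv2,numpy as np
s=bot.state()
for k,v in s.items(): print(k,np.round(v,3))
print(bot.nose_length)
for n in ["top","scene"]:
    d=bot.get_image(n); np.savez('pics/%s0.npz'%n,**d)
    print(n,d['K'],d['position'],d['rotation'])
    cv2.imwrite('pics/%s0.png'%n,d['image'][:,:,::-1])
E
```

```text
clock 0.0
joint_pos [-73.31   23.948  -0.591  92.486   0.269  63.638  -3.036]
qvel [ 0.043 -0.019  0.036  0.039  0.023  0.006 -0.031]
effort [ 1.0000e-03 -8.5122e+01  6.3900e-01 -4.2601e+01 -4.9000e-02  1.8000e-02
  0.0000e+00]
tcp_pos [0.204 0.59  0.213]
tcp_rot [-1.79929e+02  5.00000e-03  1.60934e+02]
wrist_force [-0.727 -0.44   0.695]
wrist_torque [ 0.038 -0.011 -0.001]
gripper_force 0.0
finger_gap 0.094
0.008
top [[472.82916058   0.         250.1395678 ]
 [  0.         472.82916058 189.10728421]
 [  0.           0.           1.        ]] [0.28198314 0.0467311  1.75697713] [ 11.65546476   0.39024879 -91.14349803]
scene [[448.80711452   0.         258.55500074]
 [  0.         448.80711452 194.33078603]
 [  0.           0.           1.        ]] [ 0.03681158 -0.9281268   0.98474126] [ 51.94009515  -0.6305718  -30.95829326]
```

View pics/top0.png

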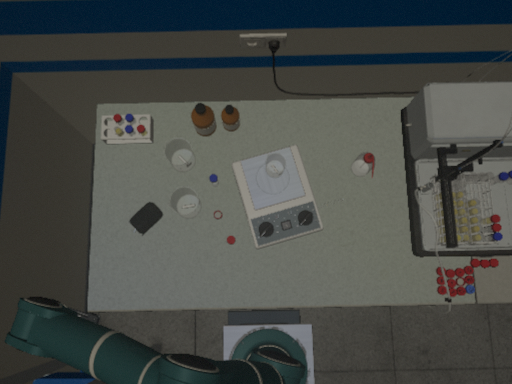

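View pics/scene0.png

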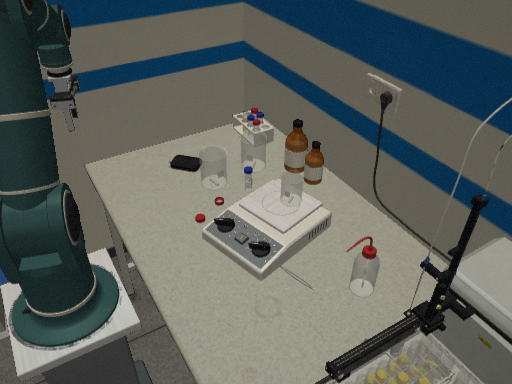

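The top view shows the stirrer with its dials near (265,230) and (306,217), the key near (286,225), and the beaker near (276,165). The scene view shows the same parts at (225,224), (260,248) and (241,238). I'll measure and zoom in on these.

```bash
cat > h.py <<'E'
import numpy as np,cv2
from scipy.spatial.transform import Rotation as R
def rot(e): return R.from_euler('xyz',e,degrees=True).as_matrix()
def ray(d,u,v):
    K=d['K']; c=np.array([(u-K[0,2])/K[0,0],-(v-K[1,2])/K[1,1],-1.0])
    return rot(d['rotation'])@c
def pt(d,u,v,z): # point at world height z
    r=ray(d,u,v); p=d['position']; return p+r*(z-p[2])/r[2]
def cloud(d):
    h,w=d['depth'].shape; u,v=np.meshgrid(np.arange(w),np.arange(h)); K=d['K']
    c=np.stack([(u-K[0,2])/K[0,0],-(v-K[1,2])/K[1,1],-np.ones_like(u,float)],-1)*d['depth'][...,None]
    return c@rot(d['rotation']).T+d['position']
def proj(d,p):
    q=rot(d['rotation']).T@(np.asarray(p)-d['position']); K=d['K']
    return np.array([K[0,0]*q[0]/-q[2]+K[0,2],K[1,1]*-q[1]/-q[2]+K[1,2]])
E
python3 - <<'E'
from h import *
t=dict(np.load('pics/top0.npz')); s=dict(np.load('pics/scene0.npz'))
for d,x,y,n in((t,225,140,'t'),(s,195,160,'s')):
    P=cloud(d); w=110 if n=='t' else 145
    g=d['image'][y:y+w,x:x+w].max(2)
    c=cv2.resize(d['image'][y:y+w,x:x+w],(590,590),interpolation=cv2.INTER_CUBIC); cv2.imwrite(f'pics/{n}crop.png',c[:,:,::-1])
# stirrer footprint: region higher than 15mm around
P=cloud(t); m=((P[...,2]>.03)&(P[...,2]<.13)).astype(np.uint8)
n,l,st,ce=cv2.connectedComponentsWithStats(m); i=l[195,270]; print(st[i])
q=P[(l==i)]; q=q[:, :2].astype(np.float32); r=cv2.minAreaRect(q); print(r, cv2.boxPoints(r))
# dark dials
V=t['image'].max(2); D=((V<45)&(l==i)).astype(np.uint8)
n2,l2,s2,c2=cv2.connectedComponentsWithStats(D)
for k in range(1,n2):
    if s2[k,4]>15: print(s2[k],c2[k],P[l2==k].mean(0),P[l2==k][:,2].max())
E
```

```text
[ 232  145   92  105 5895]
((0.6069059371948242, -0.046765297651290894), (0.3309319019317627, 0.25869014859199524), 15.304792404174805) [[ 0.41316706  0.03431725]
 [ 0.4814493  -0.21519855]
 [ 0.8006448  -0.12784785]
 [ 0.73236257  0.12166795]]
[299 211  11  12  49] [303.14285714 215.55102041] [ 0.52882859 -0.1374132   0.07072676] 0.08848942996734332
[303 214   9  11  47] [307.9787234  219.65957447] [ 0.51275534 -0.15345787  0.07642444] 0.09490578398891425
[260 222  10  13  24] [264.08333333 228.        ] [0.48683902 0.0041888  0.07030868] 0.08075751435102996
[263 226  10  10  39] [268.53846154 230.69230769] [ 0.47590089 -0.01123096  0.0783453 ] 0.09396492304654691
```

View pics/tcrop.png

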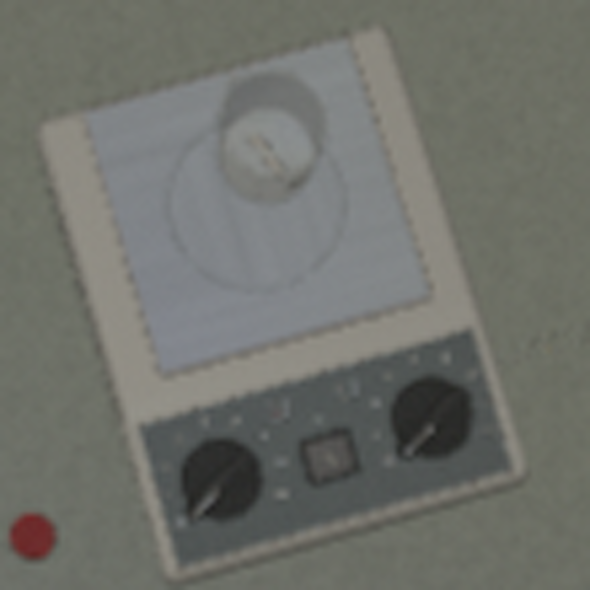

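View pics/scrop.png

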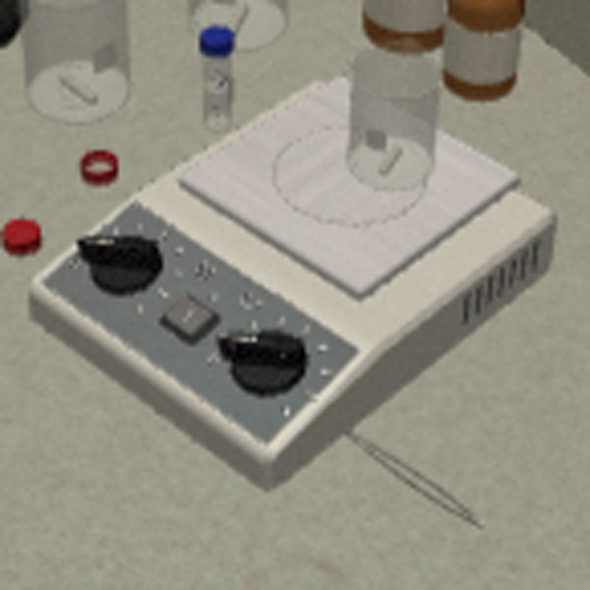

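The crops show both pointers at down-left (off), the key at crop (330,457), the speed dial at (432,417) and the heat dial at (221,480). Next I'll fit the panel frame.

```bash
python3 - <<'E'
from h import *
t=dict(np.load('pics/top0.npz')); s=dict(np.load('pics/scene0.npz'))
yaw=np.radians(15.3)
f=lambda x,y:(225+x*110/590-.5+.5*110/590,140+y*110/590-.5+.5*110/590)
g=lambda x,y:(195+x*145/590-.4,160+y*145/590-.4)
Rp=R.from_euler('z',yaw).as_matrix()@R.from_euler('y',-.21).as_matrix()
hz=.06+8*np.cos(.21)/1000
def inter(a,b):
    # midpoint of two rays
    p,r=a;q,w=b; A=np.stack([r,-w],1); k=np.linalg.lstsq(A,q-p,rcond=None)[0]
    x,y=p+k[0]*r,q+k[1]*w; return (x+y)/2,np.linalg.norm(x-y)
c2={}
for n,a,b,off in(('key',(330,457),(190,317),[-6,0,8]),('sp',(432,417),(268,362),[0,-74,8]),('heat',(221,480),(126,264),[0,74,8])):
    off=np.array(off)/1000
    z=.06+(Rp@off)[2]
    P=pt(t,*f(*a),z); Q=pt(s,*g(*b),z)
    X,e=inter((t['position'],ray(t,*f(*a))),(s['position'],ray(s,*g(*b))))
    print(n,'top',P.round(4),'scene',Q.round(4),'tri',X.round(4),round(e,4),'-> centre',(P-Rp@off).round(4),(Q-Rp@off).round(4))
# panel plane from depth in top view
C=cloud(t); w=np.array([.607,-.047,0]); L=(C-w)@R.from_euler('z',yaw).as_matrix()
m=(abs(L[...,1])<.11)&(L[...,0]<-.07)&(L[...,0]>-.155)&(C[...,2]>.03)&(C[...,2]<.075)
q=L[m]; A=np.c_[q[:,0],q[:,1],np.ones(len(q))]; co=np.linalg.lstsq(A,q[:,2],rcond=None)[0]
r=q[:,2]-A@co; k=abs(r)<.003; co=np.linalg.lstsq(A[k],q[k,2],rcond=None)[0]; print('plane',co,np.arctan(co[0]),'x at z60',(.06-co[2])/co[0])
b=pt(t,*f(270,155),.098); print('beaker',b)
E
```

```text
key top [ 0.4972 -0.0753  0.0666] scene [ 0.4982 -0.0794  0.0666] tri [ 0.4988 -0.076   0.0632] 0.0024 -> centre [ 0.5045 -0.0733  0.06  ] [ 0.5055 -0.0774  0.06  ]
sp top [ 0.5226 -0.1446  0.0678] scene [ 0.5227 -0.1484  0.0678] tri [ 0.5238 -0.1453  0.0644] 0.0015 -> centre [ 0.5047 -0.0728  0.06  ] [ 0.5048 -0.0766  0.06  ]
heat top [ 0.4831 -0.0019  0.0678] scene [ 0.4842 -0.0063  0.0678] tri [ 0.4847 -0.0024  0.0642] 0.0025 -> centre [ 0.5042 -0.0728  0.06  ] [ 0.5054 -0.0773  0.06  ]
plane [0.21170194 0.00334449 0.08441431] 0.2086216921943238 x at z60 -0.11532398430822371
beaker [ 0.6985013  -0.03989533  0.098     ]
```

```bash
cat >> h.py <<'E'
C0=np.array([.505,-.0745,.06]); YAW=np.radians(15.4)
Rp=R.from_euler('z',YAW).as_matrix()@R.from_euler('y',-.21).as_matrix()
def tool(xyz_mm,ydir_deg):
    "tip position in panel mm, tool y direction as ccw angle in panel -> TCP pos, rot"
    a=np.radians(ydir_deg); y=np.array([np.cos(a),np.sin(a),0]); z=np.array([0,0,-1.]); x=np.cross(y,z)
    return C0+Rp@(np.array(xyz_mm)/1000+[0,0,.008]), Rp@np.stack([x,y,z],1)
def go(s,T):
    "current state -> turn (rotvec shares of 90), then shift in the TURNED frame (shares of 25cm)"
    p,M=T; Mc=rot(s['tcp_rot']); rv=R.from_matrix(Mc.T@M).as_rotvec(degrees=True)/90
    return rv.round(4),(M.T@(p-s['tcp_pos'])/.25).round(4)
def inpanel(s):
    M=Rp.T@rot(s['tcp_rot']); q=(Rp.T@(s['tcp_pos']-C0))*1000-[0,0,8]
    return q.round(1),np.degrees(np.arctan2(M[1,1],M[0,1])).round(2),M[:,2].round(3)
def finger(th,gap=0,r=23,half=12.5):
    "tip xy in panel for bar at dial angle th deg (0 off)"
    a=np.radians(120-th); u=np.array([np.cos(a),np.sin(a)]); n=np.array([-u[1],u[0]])
    return np.array([0,-74])+r*u+(6.5+half+gap)*n, 30-th
E
python3 - <<'E'
from h import *
from plant import bot
s=bot.state(); xy,yd=finger(0,8)
print(xy,yd,go(s,tool([*xy,90],yd)))
E
```

```text
[-34.8826859  -67.58141571] 30 (array([-0.0996, -0.0913,  0.2827]), array([-2.8201, -1.4236,  0.3009]))
```

{"fn": "move_arm", "kwargs": {"plan": [[[0,0,0,-0.025,-0.023,0.0705,1],[0,0,0,-0.025,-0.023,0.0705,1],[0,0,0,-0.025,-0.023,0.0705,1],[0,0,0,-0.025,-0.023,0.0705,1],[-0.07,-0.035,0,0,0,0,1],[-0.13,-0.065,0,0,0,0,1],[-0.13,-0.065,0,0,0,0,1],[-0.13,-0.065,0,0,0,0,1]]], "grip_force": 30}}

```text
clock: 0.77
tcp_pos: [0.2456, 0.4674, 0.2144]
tcp_rot: [169.5, 6.0, 134.9]
wrist_force: [0.5, 0.4, 0.1]
finger_gap: 0.0439
gripper_force: 0.0
```

{"fn": "move_arm", "kwargs": {"plan": [[[-0.13,-0.065,0,0,0,0,1],[-0.13,-0.065,0,0,0,0,1],[-0.13,-0.065,0,0,0,0,1],[-0.13,-0.065,0,0,0,0,1],[-0.13,-0.065,0,0,0,0,1],[-0.13,-0.065,0,0,0,0,1],[-0.13,-0.065,0,0,0,0,1],[-0.13,-0.065,0,0,0,0,1]]]}}

```text
clock: 1.43
tcp_pos: [0.3394, 0.1921, 0.2184]
tcp_rot: [169.4, 6.0, 134.9]
wrist_force: [0.6, 1.4, 0.5]
finger_gap: 0.0003
gripper_force: 0.0
```

```bash
python3 - <<'E'
from h import *
from plant import bot
s=bot.state(); xy,yd=finger(0,8)
print(s['clock'],s['finger_gap'],s['joint_pos'],inpanel(s),go(s,tool([*xy,90],yd)))
E
```

```text
1.4333 0.0002843333783976809 [-64.90294927 -10.88353314  24.22139426 131.32053923  12.81382151
  48.25450639  -2.85966718] (array([-53.9, 301. , 165.4]), np.float64(30.06), array([ 0.002,  0.001, -1.   ])) (array([ 0.0012, -0.0001,  0.0007]), array([-1.3149, -0.6714,  0.3018]))
```

{"fn": "move_arm", "kwargs": {"plan": [[[-0.13,-0.067,0,0,0,0,1],[-0.13,-0.067,0,0,0,0,1],[-0.13,-0.067,0,0,0,0,1],[-0.13,-0.067,0,0,0,0,1],[-0.13,-0.067,0,0,0,0,1],[-0.13,-0.067,0,0,0,0,1],[-0.13,-0.067,0,0,0,0,1],[-0.13,-0.067,0,0,0,0,1]]]}}

```text
clock: 2.1
tcp_pos: [0.4304, -0.0863, 0.2214]
tcp_rot: [169.4, 6.0, 134.9]
wrist_force: [1.4, 0.5, -0.9]
finger_gap: 0.0009
gripper_force: 0.0
```

```bash
python3 - <<'E'
from h import *
from plant import bot
s=bot.state(); xy,yd=finger(0,8)
print(s['clock'],s['joint_pos'],inpanel(s),go(s,tool([*xy,90],yd)))
d=bot.get_image('wrist'); np.savez('pics/w1.npz',**d); cv2.imwrite('pics/w1.png',d['image'][:,:,::-1])
E
```

```text
2.1 [-60.28561082 -12.22791677  65.88342677 125.95027632   8.95377689
  48.00524272  46.2803972 ] (array([-39.8,   8.5, 165.5]), np.float64(30.01), array([ 0.003,  0.001, -1.   ])) (array([0.0017, 0.0003, 0.0001]), array([-0.2732, -0.1351,  0.3021]))
```

View pics/w1.png

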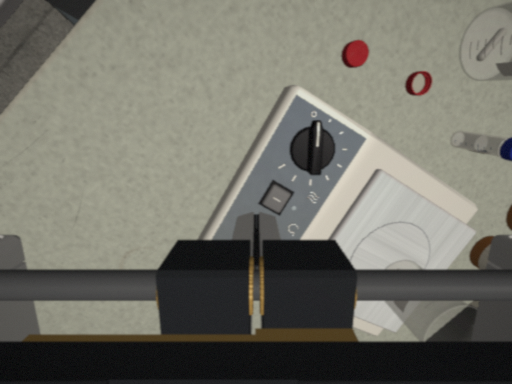

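The wrist view shows the heat dial at (314,148), its pointer toward off, the key at (276,197), and the closed fingers near (256,240). Joint 3 is close to its limit, so I'll go on in small steps and watch it.

{"fn": "move_arm", "kwargs": {"plan": [[[-0.034,-0.017,0,0,0,0,1],[-0.034,-0.017,0,0,0,0,1],[-0.034,-0.017,0,0,0,0,1],[-0.034,-0.017,0,0,0,0,1],[-0.034,-0.017,0,0,0,0,1],[-0.034,-0.017,0,0,0,0,1],[-0.034,-0.017,0,0,0,0,1],[-0.034,-0.017,0,0,0,0,1]]]}}

```text
clock: 2.82
tcp_pos: [0.455, -0.1564, 0.2221]
tcp_rot: [169.5, 6.0, 134.9]
wrist_force: [-0.4, -0.1, 0.7]
finger_gap: 0.0009
gripper_force: 0.0
```

```bash
python3 - <<'E'
from h import *
from plant import bot
s=bot.state(); xy,yd=finger(0,8)
print(s['clock'],s['joint_pos'],inpanel(s),go(s,tool([*xy,50],yd)))
d=bot.get_image('wrist'); np.savez('pics/w2.npz',**d); cv2.imwrite('pics/w2.png',d['image'][:,:,::-1])
E
```

```text
2.8167 [-46.47176781   5.41607861  70.92600475 120.45262997 -16.91879514
  49.53727884  79.52004623] (array([-34.6, -65.6, 165.1]), np.float64(30.06), array([ 0.001,  0.001, -1.   ])) (array([0.001 , 0.0001, 0.0006]), array([-0.0062, -0.0047,  0.4603]))
```

View pics/w2.png

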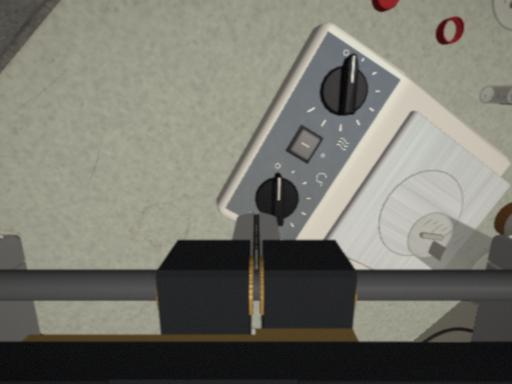

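The speed dial is now at (277,198), the key at (305,144) and the heat dial at (344,90). I'll check the panel frame against these.

```bash
python3 - <<'E'
from h import *
d=dict(np.load('pics/w2.npz'))
for n,o in(('sp',[0,-74,8]),('heat',[0,74,8]),('key',[-6,0,8]),('sp ptr',[-17,-74+29.4,30]),('heat ptr',[-17,74+29.4,30]),('finger tip',None)):
    if o: print(n,proj(d,C0+Rp@(np.array(o)/1000)).round(1))
for n,px,o in(('key',(305,144),[-6,0,8]),('heatptr',(353,57),[-17,103.4,30]),('spptr',(279,177),[-17,-44.6,30])):
    z=C0[2]+(Rp@(np.array(o)/1000))[2]; print(n,(Rp.T@(pt(d,*px,z)-C0)*1000).round(1),o)
E
```

```text
sp [276.9 199.4]
heat [344.8  89.6]
key [305.1 144.3]
sp ptr [278.9 175.4]
heat ptr [353.9  52. ]
key [-6.3  0.3  8.1] [-6, 0, 8]
heatptr [-15.   99.2  29.6] [-17, 103.4, 30]
spptr [-15.9 -46.2  29.8] [-17, -44.6, 30]
```

{"fn": "move_arm", "kwargs": {"plan": [[[-0.006,-0.005,0.05,0,0,0,1],[0,0,0.09,0,0,0,1],[0,0,0.09,0,0,0,1],[0,0,0.09,0,0,0,1],[0,0,0.09,0,0,0,1],[0,0,0.08,0,0,0,1],[0,0,0.06,0,0,0,1],[0,0,0.03,0,0,0,1]]]}}

```text
clock: 3.53
tcp_pos: [0.4838, -0.1493, 0.0787]
tcp_rot: [169.5, 5.9, 134.9]
wrist_force: [-0.1, -0.4, -0.0]
finger_gap: 0.0003
gripper_force: 0.0
```

```bash
python3 - <<'E'
from h import *
from plant import bot
s=bot.state(); xy,yd=finger(0,8)
print(s['clock'],s['joint_pos'],inpanel(s),go(s,tool([*xy,14],yd)))
c=np.array([0,-74]); 
for st in (3,):
    a=tool([*finger(0,0)[0],14],30); b=tool([*finger(st,0)[0],14],30-st)
    print('row shift for',st,'deg',a[1].T@(b[0]-a[0])/.25, st/90)
d=bot.get_image('wrist'); np.savez('pics/w3.npz',**d); cv2.imwrite('pics/w3.png',d['image'][:,:,::-1])
E
```

```text
3.5333 [-23.64610549  26.01820376  49.9800614  124.43176605 -47.44627215
  37.84864566 105.31888028] (array([-35.5, -66.4,  18.7]), np.float64(30.05), array([-0.001,  0.001, -1.   ])) (array([ 0.0001, -0.001 ,  0.0005]), array([-0.0052, -0.0001,  0.0189]))
row shift for 3 deg [ 3.85144987e-03  4.91906333e-03 -3.10081821e-17] 0.03333333333333333
```

View pics/w3.png

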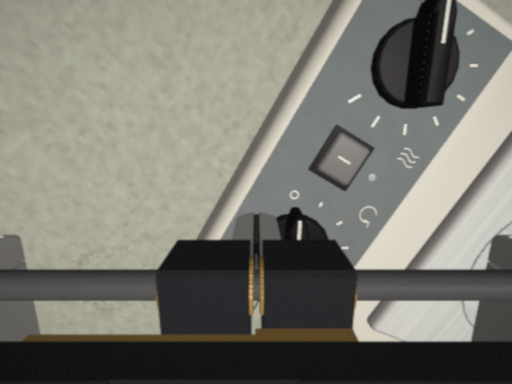

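{"fn": "move_arm", "kwargs": {"plan": [[[-0.005,0.01,0.018,0,0,0,1],[0,0.02,0,0,0,0,1],[0.0039,0.0049,0,0,0,0.0333,1],[0.0039,0.0049,0,0,0,0.0333,1],[0.0039,0.0049,0,0,0,0.0333,1],[0.0039,0.0049,0,0,0,0.0333,1],[0.0039,0.0049,0,0,0,0.0333,1],[0.0039,0.0049,0,0,0,0.0333,1]]]}}

```text
clock: 4.25
tcp_pos: [0.4942, -0.1355, 0.0796]
tcp_rot: [168.0, 2.5, 117.1]
wrist_force: [-0.7, 0.1, -0.0]
finger_gap: 0.0006
gripper_force: 0.0
```

```bash
cat > chk.py <<'E'
from h import *
from plant import bot
import sys
s=bot.state(); q,yd,z=inpanel(s); th=30-yd; xy,_=finger(th,0)
print(s['clock'],s['joint_pos'].round(1),q,'th',th,z,'F',s['wrist_force'].round(1),'err to ideal(tool, share)',(tool([*xy,14],yd)[1].T@(tool([*xy,14],yd)[0]-s['tcp_pos'])/.25).round(4))
d=bot.get_image('wrist'); n=sys.argv[1]; np.savez(f'pics/{n}.npz',**d); cv2.imwrite(f'pics/{n}.png',d['image'][:,:,::-1])
t=bot.get_image('top'); np.savez(f'pics/{n}t.npz',**t)
E
python3 chk.py a1
```

```text
4.25 [-28.4  28.2  54.  124.  -50.9  39.5  88.1] [-22.  -55.9  16.7] th 18.04 [ 0.003  0.001 -1.   ] F [-0.7  0.1 -0. ] err to ideal(tool, share) [ 0.0031 -0.0051  0.0108]
```

{"fn": "move_arm", "kwargs": {"plan": [[[0.0055,0.0066,0.002,0,0,0.0444,1],[0.0055,0.0066,0.002,0,0,0.0444,1],[0.0055,0.0066,0.002,0,0,0.0444,1],[0.0055,0.0066,0.002,0,0,0.0444,1],[0.0055,0.0066,0.002,0,0,0.0444,1],[0.0055,0.0066,0,0,0,0.0444,1],[0.005,0.0066,0,0,0,0.0444,1],[0.005,0.0066,0,0,0,0.0444,1]]]}}

```text
clock: 5.02
tcp_pos: [0.5043, -0.1223, 0.0796]
tcp_rot: [168.5, -4.2, 85.9]
wrist_force: [0.3, 1.0, 0.2]
finger_gap: 0.0007
gripper_force: 0.0
```

```bash
python3 chk.py a2
```

```text
5.0167 [-34.6  32.7  60.7 123.4 -56.6  43.3  58.9] [ -9.  -45.9  13.9] th 49.95 [ 0.003  0.001 -1.   ] F [0.3 1.  0.2] err to ideal(tool, share) [-0.0014 -0.0038 -0.0003]
```

View pics/a2.png

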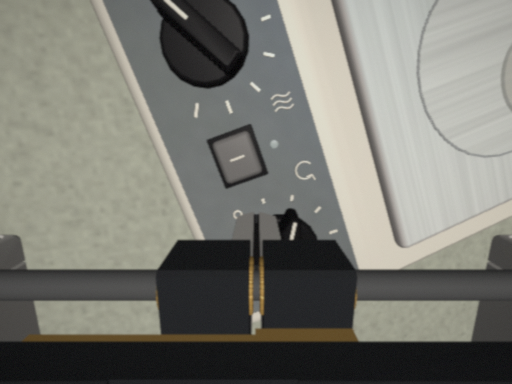

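The pointer at (290,212) points at the second tick (291,198), as expected. I'll continue.

{"fn": "move_arm", "kwargs": {"plan": [[[0.005,0.0066,0,0,0,0.0444,1],[0.005,0.0066,0,0,0,0.0444,1],[0.005,0.0066,0,0,0,0.0444,1],[0.005,0.0066,0,0,0,0.0444,1],[0.005,0.0066,0,0,0,0.0444,1],[0.005,0.0066,0,0,0,0.0444,1],[0.005,0.0066,0,0,0,0.0444,1],[0.005,0.0066,0,0,0,0.0444,1]]]}}

```text
clock: 5.78
tcp_pos: [0.5192, -0.1174, 0.0827]
tcp_rot: [172.5, -9.5, 54.2]
wrist_force: [0.7, 0.0, 0.2]
finger_gap: -0.0001
gripper_force: 0.0
```

```bash
python3 chk.py a3
```

```text
5.7833 [-38.2  37.8  66.2 121.6 -61.3  48.4  29. ] [  7.  -45.1  13.7] th 81.81 [ 0.002  0.001 -1.   ] F [0.7 0.  0.2] err to ideal(tool, share) [-0.0014 -0.0023 -0.0012]
```

{"fn": "move_arm", "kwargs": {"plan": [[[0.005,0.0066,0,0,0,0.0444,1],[0.005,0.0066,0,0,0,0.0444,1],[0.005,0.0066,0,0,0,0.0444,1],[0.005,0.0066,0,0,0,0.0444,1],[0.005,0.0066,0,0,0,0.0444,1],[0.005,0.0066,0,0,0,0.0444,1],[0.005,0.0066,0,0,0,0.0444,1],[0.005,0.0066,0,0,0,0.0444,1]]]}}

```text
clock: 6.55
tcp_pos: [0.5346, -0.1214, 0.0855]
tcp_rot: [178.7, -12.1, 21.8]
wrist_force: [0.4, 0.4, 0.8]
finger_gap: 0.0005
gripper_force: 0.0
```

```bash
python3 chk.py a4
```

```text
6.55 [-38.5  41.3  68.6 119.4 -63.7  52.   -1.9] [ 21.  -53.   13.6] th 113.71 [ 0.002  0.001 -1.   ] F [0.4 0.4 0.8] err to ideal(tool, share) [-0.0008 -0.0018 -0.0016]
```

View pics/a4.png

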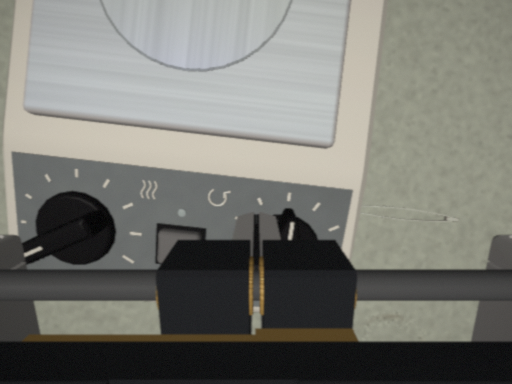

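The pointer at (289,213) is on the fourth tick (290,196), straight up the slope. One more click to go.

{"fn": "move_arm", "kwargs": {"plan": [[[0.005,0.0066,0,0,0,0.0444,1],[0.005,0.0066,0,0,0,0.0444,1],[0.005,0.0066,0,0,0,0.0444,1],[0.005,0.0066,0,0,0,0.0444,1],[0.0039,0.0049,0,0,0,0.0333,1],[0.0039,0.0049,0,0,0,0.0333,1],[0.0039,0.0049,0,0,0,0.0333,1],[0,0,0,0,0,0,1]]]}}

```text
clock: 7.32
tcp_pos: [0.544, -0.1301, 0.0869]
tcp_rot: [-176.0, -11.5, -3.7]
wrist_force: [0.4, 0.3, -0.2]
finger_gap: 0.0006
gripper_force: 0.0
```

```bash
python3 chk.py a5
```

```text
7.3167 [-37.5  43.2  69.5 117.8 -64.8  54.  -26.1] [ 28.  -64.   13.5] th 138.66 [ 0.002  0.001 -1.   ] F [ 0.4  0.3 -0.2] err to ideal(tool, share) [-0.0012 -0.0022 -0.0019]
```

{"fn": "move_arm", "kwargs": {"plan": [[[0,-0.015,0,0,0,0,1],[0,-0.025,0,0,0,0,1],[0,0,-0.03,0,0,0,1],[0,0,-0.06,0,0,0,1],[0,0,-0.08,0,0,0,1],[0,0,-0.08,0,0,0,1],[0,0,-0.05,0,0,0,1],[0,0,-0.02,0,0,0,1]]]}}

```text
clock: 8.08
tcp_pos: [0.5288, -0.1242, 0.1674]
tcp_rot: [-176.0, -11.6, -3.7]
wrist_force: [-0.3, 0.2, -0.6]
finger_gap: 0.0003
gripper_force: 0.0
```

```bash
python3 chk.py a6; python3 - <<'E'
from h import *
from plant import bot
s=bot.state(); q,yd,z=inpanel(s); print(yd,go(s,tool([-6,0,20],yd)))
a=dict(np.load('pics/a6.npz'))['image']; t=dict(np.load('pics/a6t.npz'))['image'][190:250,245:325]
c=np.hstack([a,cv2.resize(t,(288,216)).copy() if 0 else np.vstack([cv2.resize(t,(288,216),interpolation=cv2.INTER_CUBIC),np.zeros((168,288,3),np.uint8)])])
cv2.imwrite('pics/a6c.png',c[:,:,::-1])
E
```

```text
8.0833 [-42.2  28.7  71.  116.7 -46.   52.4 -40.5] [ 31.9 -54.2  95. ] th 138.72 [ 0.004  0.001 -1.   ] F [-0.3  0.2 -0.6] err to ideal(tool, share) [-0.0035  0.0399  0.3241]
-108.72 (array([-0.0017, -0.0019,  0.    ]), array([-0.2123, -0.1552,  0.2955]))
```

View pics/a6c.png

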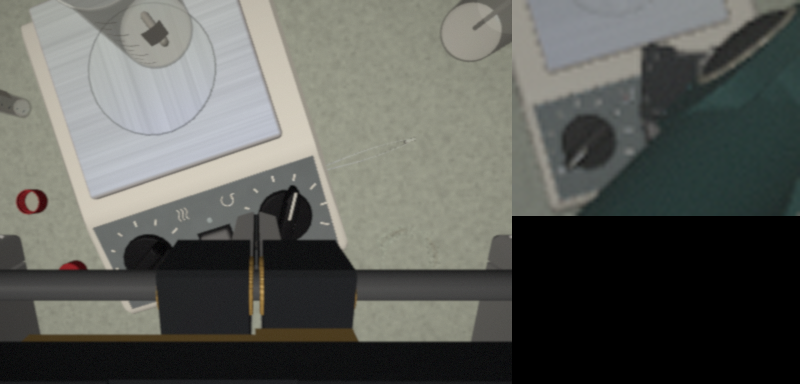

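The pointer's white line runs about (288,220) to (294,188) in the wrist half. I'll check its angle numerically.

```bash
python3 - <<'E'
from h import *
d=dict(np.load('pics/a6.npz')); im=d['image'][175:228,270:315]
m=(im.min(2)>140).astype(np.uint8); n,l,st,c=cv2.connectedComponentsWithStats(m)
for i in range(1,n):
    if st[i,4]>20:
        v,u=np.nonzero(l==i); Q=np.array([Rp.T@(pt(d,a+270,b+175,.089)-C0)*1000 for a,b in zip(u,v)])[:,:2]-[0,-74]
        vx=cv2.fitLine(Q.astype(np.float32),cv2.DIST_L2,0,.01,.01).ravel(); print(st[i],Q.mean(0).round(1),'dial deg',120-np.degrees(np.arctan2(vx[1],vx[0])),'by pos',120-np.degrees(np.arctan2(*Q.mean(0)[::-1])))
E
```

```text
[19 19  7 26 40] [15.1 -9.6] dial deg 151.55591 by pos 152.4349009676624
```

The dial reads 150°, the fifth click. Now I'll move over the key.

{"fn": "move_arm", "kwargs": {"plan": [[[-0.06,-0.045,0,0,0,0,1],[-0.08,-0.06,0,0,0,0,1],[-0.05,-0.035,0,0,0,0,1],[-0.022,-0.015,0.06,0,0,0,1],[0,0,0.09,0,0,0,1],[0,0,0.09,0,0,0,1],[0,0,0.05,0,0,0,1],[0,0,0.01,0,0,0,1]]]}}

```text
clock: 8.85
tcp_pos: [0.4926, -0.0779, 0.0817]
tcp_rot: [-176.1, -11.2, -3.8]
wrist_force: [0.9, 0.2, 0.6]
finger_gap: 0.0003
gripper_force: 0.0
```

```bash
python3 chk.py a7; python3 - <<'E'
from h import *
from plant import bot
s=bot.state(); q,yd,z=inpanel(s); print(yd,go(s,tool([-6,0,10],yd)))
E
```

```text
8.85 [-38.6  27.4  57.1 126.1 -50.3  38.2 -39.6] [-8.1 -0.  15.9] th 138.78 [-0.003  0.001 -1.   ] F [0.9 0.2 0.6] err to ideal(tool, share) [0.2179 0.1938 0.0075]
-108.82 (array([0.    , 0.0004, 0.0001]), array([ 0.0039, -0.0046,  0.0309]))
```

{"fn": "move_arm", "kwargs": {"plan": [[[0.005,-0.004,0.006,0,0,0,1],[0,0,0.008,0,0,0,1],[0,0,0.008,0,0,0,1],[0,0,0.008,0,0,0,1],[0,0,0.008,0,0,0,1],[0,0,0.008,0,0,0,1],[0,0,0.004,0,0,0,1],[0,0,0,0,0,0,1]]]}}

```text
clock: 9.62
tcp_pos: [0.4977, -0.0765, 0.0725]
tcp_rot: [-176.0, -11.5, -3.8]
wrist_force: [0.8, 1.7, 3.0]
finger_gap: 0.0003
gripper_force: 1.5
```

```bash
python3 chk.py a8
```

```text
9.6167 [-37.1  28.5  55.2 125.9 -52.3  37.3 -38.2] [-4.7  0.   5.8] th 138.8 [ 0.002  0.001 -1.   ] F [0.8 1.7 3. ] err to ideal(tool, share) [ 0.2054  0.1983 -0.0328]
```

{"fn": "move_arm", "kwargs": {"plan": [[[0,0,0.004,0,0,0,1],[0,0,0.004,0,0,0,1],[0,0,0.004,0,0,0,1],[0,0,0.004,0,0,0,1],[0,0,0.003,0,0,0,1],[0,0,0,0,0,0,1],[0,0,0,0,0,0,1],[0,0,0,0,0,0,1]]]}}

```text
clock: 10.38
tcp_pos: [0.4987, -0.0764, 0.069]
tcp_rot: [-175.9, -11.5, -3.9]
wrist_force: [-19.6, 4.8, 49.1]
finger_gap: 0.0003
gripper_force: 26.2
```

```bash
python3 chk.py a9
```

```text
10.3833 [-36.5  28.8  54.5 125.9 -53.1  37.1 -37.6] [-4.6 -0.1  2.2] th 138.86 [ 0.003  0.002 -1.   ] F [-19.6   4.8  49.1] err to ideal(tool, share) [ 0.2048  0.1977 -0.0474]
```

The key is bottomed: the force is well over 5 N with the tip 2–3 mm above the panel. Releasing and backing off.

{"fn": "move_arm", "kwargs": {"plan": [[[0,0,-0.02,0,0,0,1],[0,0,-0.04,0,0,0,1],[0,0,-0.06,0,0,0,1],[0,0,-0.09,0,0,0,1],[0,0,-0.1,0,0,0,1],[0,0,-0.1,0,0,0,1],[0,0,-0.06,0,0,0,1],[0,0,-0.02,0,0,0,1]]]}}

```text
clock: 11.15
tcp_pos: [0.4741, -0.0838, 0.1894]
tcp_rot: [-176.0, -11.6, -3.9]
wrist_force: [-0.4, -0.1, -0.3]
finger_gap: 0.0008
gripper_force: 0.0
```

{"fn": "move_arm", "kwargs": {"plan": [[[-0.05,0,0,0,0,0,1],[-0.1,0,0,0,0,0,1],[-0.1,0,0,0,0,0,1],[-0.05,0,0,0,0,0,1],[0,0,0,0,0,0,1],[0,0,0,0,0,0,1],[0,0,0,0,0,0,1],[0,0,0,0,0,0,1]]]}}

```text
clock: 11.82
tcp_pos: [0.408, -0.0794, 0.1747]
tcp_rot: [-176.1, -11.3, -3.9]
wrist_force: [-0.1, -0.1, -0.6]
finger_gap: 0.0005
gripper_force: 0.0
```

```bash
python3 chk.py b1
```

```text
11.8167 [-57.9  -7.6  66.3 131.7   3.1  40.5 -86.8] [-68.9  21.1 124. ] th 138.89 [-0.002 -0.    -1.   ] F [-0.1 -0.1 -0.6] err to ideal(tool, share) [0.4757 0.1947 0.4399]
```

View pics/b1.png

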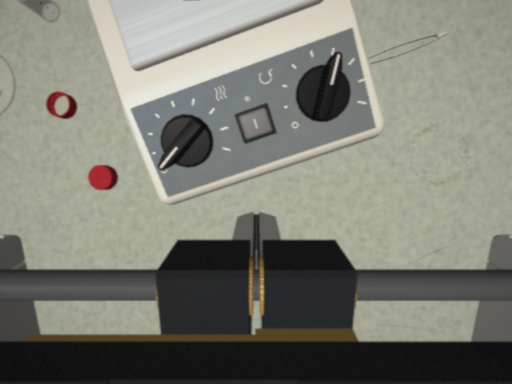

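The speed dial at (323,93) points at the fifth tick. The heat dial at (186,141) is still at off, the key's lamp at (247,98) looks green, and the gripper is clear. Handing in.

```bash
python3 -c "
from plant import bot
print(bot.hand_in())"
```

```text
the job is handed in; nothing more can be done
None
```

The speed dial was pushed to its fifth click (measured at about 150°), then the start key was pressed fully down and released; the heat dial is still at off and the job is handed in.

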